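# Put the two spanners back on their own pegs of the tool board

## Task

The red-handled spanner hangs on the blue peg of the sloping tool board, and the blue-handled spanner lies on the bench. Hang each spanner by its ring on the peg of its own colour, pushed down against the board with the handle hanging straight down the slope, and do not disturb the orange jar, the loupe or the small red specimen.

Things in the scene. Friction and masses are not known exactly. Their poses are not given: they have to be found in the camera images.
- red_spanner: Spanner 173 mm long, 160 g: red handle sleeve (70 long x 20 wide x 16 mm thick) amid, closed steel ring at one end (36 mm outside, hole 20 mm, 10 mm thick), open jaw (32 mm wide) at the other. Origin: centre of the sleeve's underside; +x along the spanner to the ring (its centre at [70, 0, 8] mm), z out of the upper face. Starts hung by its ring on the blue peg, lying on the board.
- blue_spanner: Spanner like the red one in size and frame, with a blue handle sleeve (70 x 20 x 16 mm), the same ring at the +x end, and a hook instead of the jaw at the other end. It starts lying flat on the bench, +z up.
- red_eye (a point): Centre of the ring's hole of the red spanner, at half its thickness; axes as the red spanner's.
- blue_eye (a point): Centre of the ring's hole of the blue spanner, at half its thickness; axes as the blue spanner's.
- red_tail (a point): Point near the jaw end of the red spanner, 150 mm from the ring's centre.
- blue_tail (a point): Point near the hook end of the blue spanner, 150 mm from the ring's centre.
- peg_red_root (a point): Root of the red peg, in the plane of the board's face: x up the slope, y left across the board, z out along the peg. The peg is 12 mm thick and 36 mm long; its last 9 mm taper to 5 mm. A flat red label strip lies just above it. The two pegs stand 90 mm apart at equal height; which is on the left varies.
- peg_blue_root (a point): Root of the blue peg, the same with a blue label strip.
- tool_board: Fixed grey tool board on a stand, 200 mm wide, its face 210 mm long and sloping at 30 degrees from level, looking up and towards the robot. Origin: on the bench below the middle of the face; z up, +x away from the robot, where the board rises; the stand takes up 185 mm in x.
- board_face (a point): Middle of the board's face, 63 mm above the bench. x points up the slope, y to the left, z out of the face. The pegs stand at x = 68 mm, y = +45 and -45 mm.
- orange_jar: Bystander: orange jar, 57 mm in diameter, 96 mm high, left of the board; origin at the centre of its underside.
- loupe: Bystander: black loupe, 35 mm in diameter, 34 mm high, beside the blue spanner; origin at the centre of its underside.
- red_specimen: Bystander: small red cylinder, 30 mm in diameter, 16 mm high, near the blue spanner; origin at the centre of its underside.

How it is judged:
By the outcome, as a careful person would: the job done as asked, in the order asked, and still so for the second after the job is handed in, with the robot touching nothing.
It also fails if it takes over 61 s, if anything falls off the work surface, if the arm or the gripper's body presses on something with over 40 N, if the wrist force passes 120 N, or if a joint passes its speed limit or range.

## Robot

A 7-joint arm with a two-finger parallel gripper is mounted at the origin on a cart in front of the work surface, level with it; the furniture and walls round the work are solid. World frame = base frame: x ahead of the robot, y to its left, z up, the work surface at z = 0. Lengths are in mm, angles in rad, forces in N, time in s.
With the tool pointing down it reaches from about 400 to 875 mm from the base axis. Payload 4.4 kg.
Tool frame: the origin (TCP) lies at the very end of the fingers, on their centre line; the grasp point (between the pads) lies 19 mm behind it; z points along the fingers, y is the line along which they close (so a half turn about z gives the same grasp; the last joint's range is limited). The gripper opens to 85 mm and grips with 20 to 120 N. Pads are 22 mm wide; open, the fingers measure 114 mm over their backs; the gripper's body (76 mm by 85 mm) begins 54 mm behind the grasp point. The pads swing forward as they close: fully open they stand 13 mm farther back than shut.
Start: joints at [1.185, 0.628, 0.038, 1.517, -0.027, 0.996, -0.02], TCP at [204.373, -617.049, 231.313] pointing down, gripper open.
Joint ranges: [-3.06, 3.06], [-0.37, 2.12], [-1.25, 1.32], [0.18, 2.47], [-1.1, 4.24], [0.23, 1.98], [-2.94, 2.94]. Speed limits (rad/s): [2.57, 2.57, 3.14, 3.14, 3.14, 3.14, 3.14].

## Interface

Orientations are given as [roll, pitch, yaw] about the fixed x, y, z axes, in that order (R = Rz(yaw) Ry(pitch) Rx(roll)).
In Python, from cell import monitor, viewer, workorder gives the robot as it stands.
- The arm moves only by the tool arm_command, never from a script. Its argument "series" is one flat list of numbers, 5 for each row, row after row: the opening in per cent of the stroke, from 0 (shut) to 100 (fully open), then the shift along the tool's x, y, z in cm, then the turn about the tool's z in degrees. In form: [claw, x, y, z, roll, claw, x, y, z, roll, ...]. A call has exactly 5 rows; each row is the pose to reach, as a shift and turn from the pose commanded when the call began, along the tool's axes at that moment; what a row does not reach only later rows make up. A row lasts 1/12 s, in which the tool goes at most 41.7 mm and 7.16 degrees, less where a joint would pass 70% of its speed; a pose out of reach is approached as far as the arm can. A call with a gripper value outside its range is refused whole. The fingers move at their own pace and stop on an object; the grip force is fixed at half the most. Time passes only in rows, so rows that repeat a pose let the fingers close, or fill a call up. It gives the time, the measured TCP pose, the force, the opening and the grip force at its end, in the units of the state.
- monitor.read_state(): the state, without advancing time (a new reading comes with each control period).
- viewer.get_image(name): name is "scene" or "side" or "wrist"; returns (picture, depth): 420x560x3 uint8, red, green, blue; 420x560 float32, mm along the optical axis (not along the pixel's ray), 0 where there is no reading.
- viewer.camera_model(name): a dict with "mtx" (3x3 intrinsics, pixels), "R" (3x3) and "t" (3): a world point X has camera coordinates R X + t. Camera axes: x right, y down, z forward; pixel columns grow to the right and rows downward; lengths in mm; the calibration is good to about 2 mm. A picture is of the moment at which its call begins: read the wrist's pose just before it. camera_model takes no time and is no camera call; for the wrist camera it gives the pose at the moment of the call.
- workorder.finish_job(): hands the job in; it is judged then, once.
The state is a dict: "clock": time; "qpos": joint angles; "qd": joint speeds; "tau": joint torques, N m; "eef_pos": TCP position; "tool_rot": TCP orientation; "force": force on the tool from outside, world axes, zero at the start; "torque": the same for the moment, N m; "width": finger opening in mm; "gripper_force": force on a finger pad.
Only numpy, scipy, OpenCV 4.12 (cv2) and the standard library are available. Lean on these libraries where they do the work, as an engineer would, in place of code of your own. Each camera call takes 0.05 s, during which the arm holds its last target. There are 200 camera calls.

## Working session

There is one attempt and no reset: what is moved stays moved. The work goes in short steps, Python scripts to look and compute and a tool call to move; the robot and the scene stay as the last step left them, time stands still between calls to the robot, and variables do not carry over. Pictures are saved under pics/ and viewed, at most 10 in all, crops included, and the job is handed in when it is done.

Besides the shell and the picture viewer there is one more tool, called by a JSON object that holds its "name" and its "arguments". arm_command: Moves the arm, as the interface text tells. Its arguments: {"type":"object","properties":{"series":{"type":"array","items":{"type":"number"}}},"required":["series"]}

```bash
ls; mkdir -p pics
cat > h.py <<'E'
import numpy as np, cv2
from cell import monitor, viewer, workorder
def grab(n):
    m=viewer.camera_model(n); p,d=viewer.get_image(n); return p,d,{k:np.array(v,float) for k,v in m.items()}
def ray(m,u,v):
    d=m['R'].T@np.linalg.solve(m['mtx'],[u,v,1.]); return -m['R'].T@m['t'],d
def plane(m,u,v,n=(0,0,1),c=0.):
    o,d=ray(m,u,v); n=np.array(n,float); return o+d*(c-n@o)/(n@d)
def pts(m,d):
    v,u=np.indices(d.shape); c=np.stack([u,v,np.ones_like(u)],-1)@np.linalg.inv(m['mtx']).T*d[...,None]
    return (c-m['t'])@m['R']
def proj(m,X):
    c=m['R']@np.array(X,float)+m['t']; p=m['mtx']@c; return p[:2]/p[2]
def save(n,p): cv2.imwrite('pics/'+n+'.png',cv2.cvtColor(p,cv2.COLOR_RGB2BGR))
E
python3 - <<'E'
from h import *
s=monitor.read_state(); print(s)
for n in('scene','side'):
    p,d,m=grab(n); save(n,p); np.savez('/tmp/'+n,p=p,d=d,**m); print(n,-m['R'].T@m['t'],m['R'][2])
E
```

```text
pics
{'clock': 0.0, 'qpos': array([ 1.18522009,  0.62934701,  0.03843448,  1.51837685, -0.02699477,
        0.9962799 , -0.01999083]), 'qd': array([-0.00049851,  0.00021481, -0.00061029, -0.00088745,  0.00038188,
        0.0001469 , -0.00090089]), 'tau': array([ 1.16753472e-03, -5.63397145e+01,  1.22707710e+00, -1.93445778e+01,
        1.11149205e-02,  1.04795818e-02, -8.50792503e-06]), 'eef_pos': array([ 204.16407679, -616.44641862,  230.38554591]), 'tool_rot': array([-3.13969952e+00,  2.51213602e-05,  3.19794113e-01]), 'force': array([-0.66215625,  0.29685321, -0.4551513 ]), 'torque': array([-0.00577096,  0.00170131,  0.10922957]), 'gripper_force': 0.0, 'width': 85.00584066577848}
scene [ 109.78830646 -444.26276846  702.64492535] [ 0.49953578  0.50944454 -0.70066416]
side [ 412.69046175 -725.06993548  518.3792162 ] [ 0.14073357  0.85658619 -0.4964415 ]
```

View pics/scene.png

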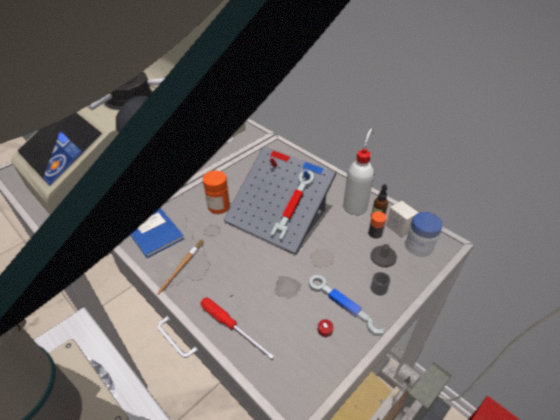

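View pics/side.png

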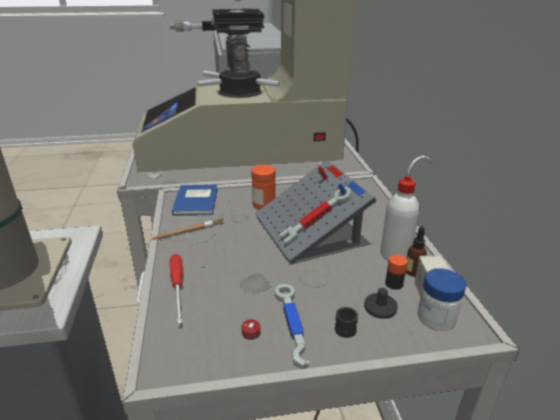

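Scene and side views: red peg is the left one (scene 275,162), and the red spanner hangs on the right (blue) peg with its ring at (307,177). The blue spanner has its ring at (318,283) and hook at (376,325). The loupe is at (380,283) and the specimen at (325,327).

```bash
cat > m1.py <<'E'
from h import *
boxes={'scene':dict(board=(225,140,340,255),bsp=(305,270,390,340),loupe=(368,270,394,298),spec=(314,315,338,340),jar=(200,165,232,218)),
'side':dict(board=(255,155,380,260),bsp=(270,280,315,368),loupe=(332,305,362,340),spec=(238,316,264,342),jar=(248,163,280,210))}
for n in('scene','side'):
    z=np.load(f'/tmp/{n}.npz'); p,d=z['p'],z['d']; m={k:z[k] for k in('mtx','R','t')}
    P=pts(m,d); hsv=cv2.cvtColor(p,cv2.COLOR_RGB2HSV); H,S,V=[hsv[...,i].astype(int) for i in range(3)]
    red=((H<6)|(H>173))&(S>140)&(V>60); blue=(H>105)&(H<125)&(S>130)&(V>50); grey=(S<60)
    def box(b): k=np.zeros(d.shape,bool); k[b[1]:b[3],b[0]:b[2]]=1; return k
    B=boxes[n]; print('==',n)
    k=box(B['board'])&grey&(d>0); q=P[k]; q=q[(q[:,2]>8)&(q[:,2]<125)]
    for _ in range(15):
        c=q.mean(0); nn=np.linalg.svd(q-c,full_matrices=False)[2][2]; nn*=np.sign(nn[2]); r=(q-c)@nn; q=q[abs(r)<max(2,2*r.std()*.7)]
    print('plane n',nn,'tilt',np.degrees(np.arccos(nn[2])),'yaw',np.degrees(np.arctan2(-nn[1],-nn[0])),'c',c,'std',r.std(),len(q))
    C=nn@c
    for nm,mk in(('red',red),('blue',blue)):
        num,l,st,ce=cv2.connectedComponentsWithStats((mk&box(B['board'])).astype(np.uint8))
        for i in range(1,num):
            if st[i,4]>8:
                X=np.median(P[(l==i)&(d>0)],0); print(nm,st[i],ce[i],'depthpt',X,'h',X@nn-C,'on face',plane(m,*ce[i],nn,C))
    k=(box(B['bsp'])&blue); v,u=np.nonzero(k); X=np.array([plane(m,a,b,c=16.) for a,b in zip(u,v)])
    print('bsp handle',np.median(P[k],0),X.mean(0),len(u), cv2.minAreaRect(X[:,:2].astype(np.float32)))
    k=box(B['bsp'])&(d>0); q=P[k]; q=q[(q[:,2]>6)&(q[:,2]<22)]; print('bsp 3d pts',len(q),cv2.minAreaRect(q[:,:2].astype(np.float32)))
    for o in('loupe','spec','jar'):
        q=P[box(B[o])&(d>0)]; zt=np.percentile(q[:,2],98); q=q[q[:,2]>5+0*zt]; print(o,'top',zt,cv2.minEnclosingCircle(q[q[:,2]>zt-6][:,:2].astype(np.float32)))
    print('bench z',np.median(P[340:350,280:300,2]) , P[265:272,295:305,2].mean())
E
python3 m1.py
python3 - <<'E'
from h import *
a=[]
for n,b in(('scene',(220,140,400,345)),('side',(230,150,390,370))):
    p=np.load(f'/tmp/{n}.npz')['p'][b[1]:b[3],b[0]:b[2]]; a.append(cv2.resize(p,None,fx=2.4,fy=2.4,interpolation=cv2.INTER_CUBIC)[:490])
h=min(x.shape[0] for x in a); save('crop',np.hstack([x[:h,:400] for x in a]))
E
```

```text
== scene
plane n [-0.48556718 -0.11526934  0.86656649] tilt 29.937937358777305 yaw 13.354313267360723 c [599.24920143  62.92547914  58.19956509] std 1.0192859036608655 4710
red [271 151  18  10  97] [279.59793814 155.63917526] depthpt [674.40394301 125.55155413 110.43958664] h 1.557909785101657 on face [675.16417819 127.33066995 109.30443195]
red [271 159   5   8  23] [273.04347826 162.30434783] depthpt [642.34006665 115.22883769 113.63370494] h 21.084884537948454 on face [655.32182783 130.06897839  98.5503222 ]
red [283 190  20  29 251] [292.48207171 203.49800797] depthpt [603.35543599  15.37193317  71.89637661] h 15.35681102998916 on face [612.52289011  23.60720771  60.40721616]
blue [303 163  20  11 109] [312.55963303 167.66055046] depthpt [694.76442795  37.27855941 110.37061198] h 1.7869251366611536 on face [695.85503556  39.15755114 109.1695827 ]
blue [305 171   4   8  20] [306.25 174.8 ] depthpt [660.87130932  27.57153673 114.95307791] h 23.334244842795073 on face [676.19739316  40.64981398  98.35322415]
bsp handle [ 515.81495288 -206.20673944   14.5132232 ] [ 514.97866656 -207
[... 1527 characters left out ...]
25.76178010612955 on face [675.07712379  59.91024089 100.13453162]
bsp handle [ 519.52581648 -215.08097539   15.60294273] [ 519.39260385 -214.31108535   16.        ] 369 ((519.3881225585938, -214.59461975097656), (19.2902889251709, 73.23909759521484), 2.123975992202759)
bsp 3d pts 1005 ((515.0999145507812, -213.9235076904297), (180.73065185546875, 34.250511169433594), 87.3827896118164)
loupe top 34.630674918340205 ((601.9454956054688, -237.5172882080078), 18.89554214477539)
spec top 17.16861769727015 ((452.007568359375, -220.24679565429688), 16.780542373657227)
jar top 96.66798246713248 ((524.4346923828125, 188.92767333984375), 28.88985824584961)
bench z 0.13298605322085727 7.417636782372108
```

View pics/crop.png

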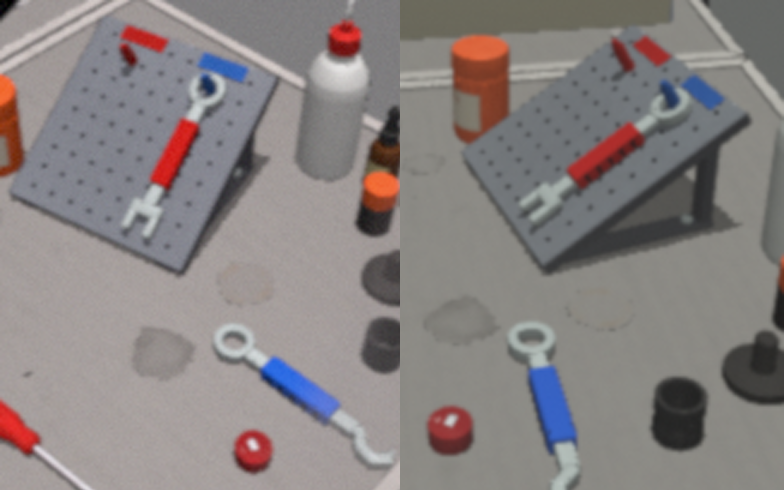

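Board yaw is 13.2°. The blue root is about (675.6, 34.1, 97), the red root about (655, 122.4, 97), and the face centre 63 mm high, which matches. Now moving above the red handle.

{"name": "arm_command", "arguments": {"series": [70,2.91,-2.37,0,0,70,5.82,-4.74,0,0,70,8.73,-7.11,0,0,70,11.64,-9.48,0,0,70,14.55,-11.85,0,0]}}

```text
clock: 0.52
eef_pos: [305.7, -457.0, 231.0]
tool_rot: [-3.141, 0.0, 0.319]
force: [1.5, 0.1, 0.1]
width: 60.1
gripper_force: 0.0
```

{"name": "arm_command", "arguments": {"series": [70,2.91,-2.37,0,0,70,5.82,-4.74,0,0,70,8.73,-7.11,0,0,70,11.64,-9.48,0,0,70,14.55,-11.85,0,0]}}

```text
clock: 0.93
eef_pos: [406.6, -298.8, 231.2]
tool_rot: [-3.141, 0.0, 0.32]
force: [0.5, -0.7, 0.7]
width: 59.8
gripper_force: 0.0
```

{"name": "arm_command", "arguments": {"series": [70,2.91,-2.37,0,0,70,5.82,-4.74,0,0,70,8.73,-7.11,0,0,70,11.64,-9.48,0,0,70,14.55,-11.85,0,0]}}

```text
clock: 1.35
eef_pos: [507.4, -140.6, 231.1]
tool_rot: [-3.141, 0.001, 0.32]
force: [0.1, -0.1, -0.2]
width: 59.7
gripper_force: 0.0
```

{"name": "arm_command", "arguments": {"series": [70,2.91,-2.37,1,1,70,5.82,-4.74,2.5,2,70,8.73,-7.11,4,3,70,11.64,-9.48,5.5,4,70,14.55,-11.85,7,5.1]}}

```text
clock: 1.77
eef_pos: [608.3, 17.5, 160.3]
tool_rot: [3.142, 0.001, 0.23]
force: [0.9, -0.7, -0.0]
width: 59.6
gripper_force: 0.0
```

Run:
```python
from h import *
import time
s=monitor.read_state(); print(s['clock'],s['eef_pos'],s['tool_rot'],s['width'])
p,d,m=grab('wrist'); save('w1',p); np.savez('/tmp/w1',p=p,d=d,**m); print(-m['R'].T@m['t'],m['R'][2])
for n,X in dict(rr=(655,122.4,97.2),br=(675.6,34.1,97.1),h=(604.2,16.5,73.6)).items(): print(n,proj(m,X))
```

```text
1.7667 [608.304822    17.53344415 160.27909164] [3.14158839e+00 6.35503795e-04 2.29908518e-01] 59.617419183600475
[678.56539515  33.65755468 303.5787042 ] [-0.27809398 -0.06540235 -0.95832472]
rr [125.34663698 113.7649529 ]
br [280.62280516 113.87307324]
h [282.19064072 220.68672269]
```

View pics/w1.png

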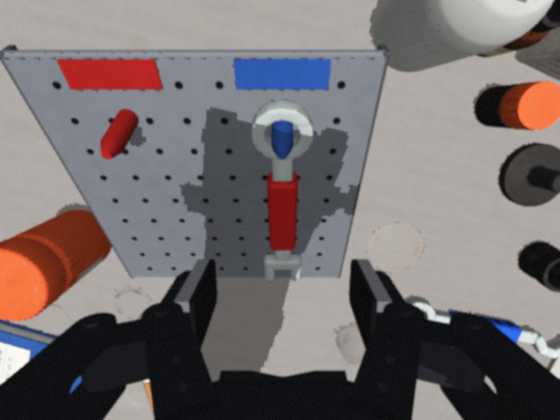

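Wrist view: the handle is aligned and centred between the fingers at column 283, rows 173-250. The ring is at (281,130), and the red peg stands at about (128,113).

```bash
cat > g.py <<'E'
from h import *
UP=np.array([.8431,.1977,.5]); LAT=np.array([-.2284,.9736,0]); N=np.cross(UP,LAT); FC=np.array([608.,64.8,63.1])
def bf(X): X=np.array(X)-FC; return np.round([X@UP,X@LAT,X@N],1)
E
python3 - <<'E'
from g import *
z=np.load('/tmp/w1.npz'); p,d=z['p'],z['d']; m={k:z[k] for k in('mtx','R','t')}
C=N@FC; print(N)
for nm,u,v,h in(('h top',282.5,173,16),('h bot',283,250,16),('ring c',282,130,10),('lab r',110,74,0),('lab b',282,74,0),('edgeL',4,50,0),('edgeR',385,50,0)):
    print(nm,bf(plane(m,u,v,N,C+h)))
P=pts(m,d)
for u,v in((282,190),(283,212),(282,240),(230,200),(330,200),(200,120),(262,130),(300,130)): print(u,v,bf(P[v,u]))
q=P[60:270:5,150:340:5].reshape(-1,3); print(np.percentile((q-FC)@N,[5,30,50]))
E
```

```text
[-0.4868     -0.1142      0.86599684]
h top [ 36.4 -46.4  16. ]
h bot [-42.8 -46.8  16. ]
ring c [ 63.5 -46.1  10. ]
lab r [91.8 45.6  0. ]
lab b [ 91.7 -46.2   0. ]
edgeL [104.2  94.7   0. ]
edgeR [104.1 -98.4   0. ]
282 190 [ 23.6 -46.1  17.7]
283 212 [  2.1 -46.7  17. ]
282 240 [-28.5 -46.   17.3]
230 200 [-1.4 -8.1  1.7]
330 200 [ -1.6 -81.1   1.5]
200 120 [65.1  1.9  2.1]
262 130 [ 66.1 -34.9  14. ]
300 130 [ 66.5 -56.2  14.6]
[0.89258136 1.63103486 1.94953571]
```

{"name": "arm_command", "arguments": {"series": [70,0.1,0,3,0,70,0.2,0,6,0,70,0.2,0,8.5,0,70,0.2,0,9.4,0,50,0.2,0,9.4,0]}}

```text
clock: 2.23
eef_pos: [607.6, 16.1, 64.8]
tool_rot: [-3.141, 0.006, 0.231]
force: [0.6, 0.0, -0.6]
width: 48.9
gripper_force: 0.0
```

{"name": "arm_command", "arguments": {"series": [30,0,0,0,0,15,0,0,0,0,0,0,0,0,0,0,0,0,0,0,0,0,0,0,0]}}

```text
clock: 2.65
eef_pos: [611.1, 16.4, 69.3]
tool_rot: [3.141, -0.003, 0.231]
force: [0.4, -0.2, 6.5]
width: 18.0
gripper_force: 60.1
```

{"name": "arm_command", "arguments": {"series": [0,0,0,0,0,0,0,0,0,0,0,0,0,0,0,0,0,0,0,0,0,0,0,0,0]}}

```text
clock: 3.07
eef_pos: [611.1, 16.5, 69.3]
tool_rot: [3.141, -0.003, 0.231]
force: [-1.6, 1.0, 6.2]
width: 18.1
gripper_force: 60.1
```

{"name": "arm_command", "arguments": {"series": [0,-0.5,0,-0.87,0,0,-1.0,0,-1.73,0,0,-1.5,0,-2.6,0,0,-2.0,0,-3.46,0,0,-2.4,0,-4.16,0]}}

```text
clock: 3.48
eef_pos: [584.6, 10.1, 109.9]
tool_rot: [3.142, 0.002, 0.23]
force: [-0.2, -0.2, -2.1]
width: 18.2
gripper_force: 59.1
```

Run:
```python
from g import *
s=monitor.read_state(); print(s['clock'],s['eef_pos'],s['tool_rot'],s['width'],s['gripper_force'])
a=[]
p,d,m=grab('wrist');a.append(p); np.savez('/tmp/w2',p=p,d=d,**m)
p,d,m=grab('side'); a.append(cv2.resize(p[130:290,220:400],(472,420))[:,:240*2])
im=np.hstack(a); save('w2',cv2.resize(im,(780,int(420*780/im.shape[1]))))
```

```text
3.4833 [584.58349092  10.1139323  109.91149521] [3.14150628e+00 2.15255418e-03 2.30202735e-01] 18.179967519470217 59.11191701889038
```

View pics/w2.png

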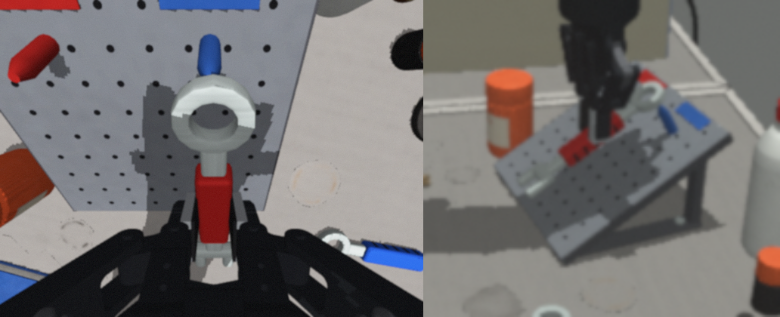

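The ring is free of the blue peg (ring at wrist pixel ~282,152) and the spanner is held tilted. Next I'll measure the eye in board coordinates.

```bash
cat > eye.py <<'E'
from g import *
import sys
def eye(f,box,zmin=20,thr=70):
    z=np.load(f); p,d=z['p'],z['d']; m={k:z[k] for k in('mtx','R','t')}; P=pts(m,d)
    hsv=cv2.cvtColor(p,cv2.COLOR_RGB2HSV); x0,y0,x1,y1=box
    h=((P-FC)@N); k=np.zeros(d.shape,bool); k[y0:y1,x0:x1]=1
    k&=(hsv[...,1]<50)&(hsv[...,2]>thr)&(h>zmin)&(d>0)
    n,l,st,ce=cv2.connectedComponentsWithStats(k.astype(np.uint8)); i=1+np.argmax(st[1:,4]); k=l==i
    q=P[k]; c=q.mean(0)
    for _ in range(8):
        c=q.mean(0); nn=np.linalg.svd(q-c,full_matrices=False)[2][2]; nn*=np.sign(nn[2]); r=(q-c)@nn; q=q[abs(r)<max(1.2,2*r.std()*.7)]
    # circle from enclosing outline of top face
    E1=np.cross(LAT,nn); E1/=np.linalg.norm(E1); E2=np.cross(nn,E1)
    ab=np.stack([(q-c)@E1,(q-c)@E2],-1).astype(np.float32); ab2=ab
    (ca,cb),R=cv2.minEnclosingCircle(ab2)
    top=c+ca*E1+cb*E2; e=top-5*nn
    print('n bf',np.round([nn@UP,nn@LAT,nn@N],3),'tilt',np.degrees(np.arccos(nn[2])),'R',R,'eye bf',bf(e),'world',e,st[i]); return e
if __name__=='__main__': eye(sys.argv[1],[int(v) for v in sys.argv[2:6]])
E
python3 eye.py /tmp/w2.npz 225 95 340 203
python3 - <<'E'
from g import *
z=np.load('/tmp/w2.npz'); p,d=z['p'],z['d']; m={k:z[k] for k in('mtx','R','t')}
P=pts(m,d)
for u,v in((260,130),(305,150),(282,110),(282,185),(282,212),(283,240),(284,270),(284,300),(277,60),(277,85)): print(u,v,p[v,u],bf(P[v,u]))
E
```

```text
n bf [0.01 0.   1.  ] tilt 29.417528665600695 R 18.367074966430664 eye bf [ 59.7 -47.5  57.8] world [641.08843535  23.75141465 142.99064351] [ 226   99  112  104 7826]
260 130 [200 209 207] [ 71.9 -41.8  62.3]
305 150 [75 74 81] [ 19.7 -59.9   1.6]
282 110 [169 177 174] [ 77.  -48.1  60.1]
282 185 [119 125 125] [ 49.8 -48.   61.5]
282 212 [125 133 130] [ 37.5 -48.   62.5]
283 240 [151  32  30] [ 24.  -48.4  64.6]
284 270 [124  22  20] [  6.7 -48.8  66.8]
284 300 [125  24  20] [-19.5 -48.9  66.4]
277 60 [ 41  76 150] [ 72.2 -46.1  15.7]
277 85 [ 46  86 166] [ 70.7 -46.3  32.8]
```

{"name": "arm_command", "arguments": {"series": [0,0.2,-2.3,-0.2,0,0,0.4,-4.6,-0.38,0,0,0.65,-6.9,-0.38,0,0,0.65,-9.2,-0.38,0,0,0.65,-9.2,-0.38,0]}}

```text
clock: 4.0
eef_pos: [569.7, 108.8, 112.3]
tool_rot: [-3.137, 0.001, 0.238]
force: [-0.6, 0.5, -1.3]
width: 17.8
gripper_force: 59.2
```

```bash
python3 - <<'E'
from g import *
s=monitor.read_state(); print(s['clock'],s['eef_pos'],s['tool_rot'],s['width'],s['gripper_force'])
p,d,m=grab('wrist'); np.savez('/tmp/w3',p=p,d=d,**m); save('w3',p[:330])
P=pts(m,d)
hsv=cv2.cvtColor(p,cv2.COLOR_RGB2HSV); k=((hsv[...,0]<8)|(hsv[...,0]>172))&(hsv[...,1]>120); k[200:]=0
n,l,st,ce=cv2.connectedComponentsWithStats(k.astype(np.uint8))
for i in range(1,n):
    if st[i,4]>30: q=P[l==i]; print(st[i],[bf(v) for v in np.percentile(q,[50],axis=0)]); h=np.array([bf(v) for v in q]); print(np.percentile(h,[5,50,95],axis=0))
E
python3 eye.py /tmp/w3.npz 225 95 340 203
```

```text
4.0 [569.72366897 108.77860436 112.25849887] [-3.13689472e+00  1.27416525e-03  2.38083804e-01] 17.756175036621094 59.186105132102966
[ 237    0  136   39 4945] [array([91.5, 43.7,  3.1])]
[[85.5  21.7   1.8 ]
 [91.7  44.    3.  ]
 [97.3  66.28  4.1 ]]
[288  68  30  42 879] [array([71.2, 44.3, 17. ])]
[[69.5 39.4  4. ]
 [71.8 44.  16.9]
 [72.6 48.9 29.1]]
n bf [ 0.01  -0.008  1.   ] tilt 29.448087958605008 R 18.280284881591797 eye bf [67.9 51.2 55.8] world [626.4088762  121.74884349 145.42080218] [ 226   99  112  104 7826]
```

View pics/w3.png

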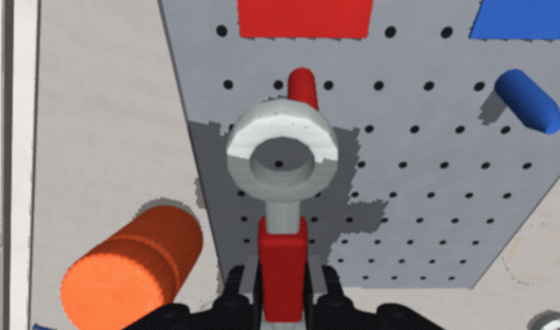

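The wrist view was taken in mid-transient: ring at ~(282,150), red peg at (302,85). I'll let the arm settle and measure again.

{"name": "arm_command", "arguments": {"series": [0,0,0,0,0,0,0,0,0,0,0,0,0,0,0,0,0,0,0,0,0,0,0,0,0]}}

```text
clock: 4.47
eef_pos: [571.9, 101.0, 112.7]
tool_rot: [3.141, 0.0, 0.229]
force: [-0.3, 0.7, -1.9]
width: 17.9
gripper_force: 59.2
```

```bash
python3 - <<'E'
from g import *
s=monitor.read_state(); print(s['clock'],s['eef_pos'],s['tool_rot'],s['width'],s['gripper_force'])
p,d,m=grab('wrist'); np.savez('/tmp/w3',p=p,d=d,**m)
P=pts(m,d)
hsv=cv2.cvtColor(p,cv2.COLOR_RGB2HSV); k=((hsv[...,0]<8)|(hsv[...,0]>172))&(hsv[...,1]>120); k[200:]=0
n,l,st,ce=cv2.connectedComponentsWithStats(k.astype(np.uint8))
for i in range(1,n):
    if st[i,4]>30: h=(P[l==i]-FC)@np.array([UP,LAT,N]).T; print(st[i],np.percentile(h,[5,50,95],axis=0).round(1).tolist())
E
python3 eye.py /tmp/w3.npz 225 95 340 203
```

```text
4.4667 [571.87551322 100.95289855 112.68089988] [3.14128718e+00 8.28678882e-05 2.29357840e-01] 17.94461161273179 59.18738543987274
[ 213    0  135   39 5028] [[85.6, 21.7, 1.9], [91.9, 43.9, 3.0], [97.6, 66.2, 4.1]]
[267  68  28  32 733] [[69.5, 39.2, 3.5], [71.8, 44.0, 15.2], [72.7, 48.6, 25.5]]
n bf [0.009 0.001 1.   ] tilt 29.512726027049435 R 18.232656478881836 eye bf [68.2 43.2 56.1] world [628.29974733 113.90920765 145.80765193] [ 226   99  112  104 7832]
```

{"name": "arm_command", "arguments": {"series": [0,0.42,-0.07,0.92,0,0,0.87,-0.07,1.7,0,0,1.32,-0.07,2.48,0,0,1.77,-0.07,3.26,0,0,2.2,-0.07,4.0,0]}}

```text
clock: 4.93
eef_pos: [593.3, 107.7, 71.3]
tool_rot: [3.142, 0.001, 0.231]
force: [0.6, 0.9, 8.9]
width: 18.3
gripper_force: 61.1
```

{"name": "arm_command", "arguments": {"series": [0,0.1,0,0.15,0,0,0.2,0,0.32,0,0,0.05,0,0.42,0,0,-0.05,0,0.47,0,0,-0.05,0,0.47,0]}}

```text
clock: 5.35
eef_pos: [593.5, 107.8, 70.6]
tool_rot: [-3.141, -0.002, 0.23]
force: [-5.4, -0.7, 21.1]
width: 17.8
gripper_force: 64.3
```

```bash
python3 - <<'E'
from g import *
s=monitor.read_state(); print(s['clock'],s['eef_pos'],s['tool_rot'],s['width'],s['gripper_force'],s['force'])
p,d,m=grab('wrist'); np.savez('/tmp/w4',p=p,d=d,**m); save('w4',p[:330])
E
python3 -c "
from eye import *
eye('/tmp/w4.npz',(225,95,340,203),5,100)"
```

```text
5.35 [593.50720628 107.84304376  70.58074367] [-3.14132610e+00 -2.21981485e-03  2.30341839e-01] 17.81506459971583 64.30835008621216 [-5.37878435 -0.71664005 21.12846043]
n bf [ 0.008 -0.001  1.   ] tilt 29.51713260203675 R 18.298513412475586 eye bf [67.3 44.8  9.4] world [649.9115851  120.65908762 104.89752863] [ 225  100  113  103 6478]
```

View pics/w4.png

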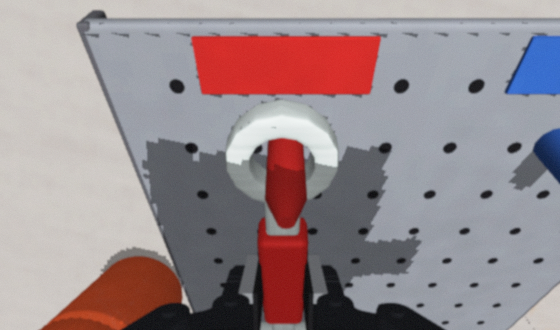

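The red peg passes through the ring (ring at 282,155). Releasing and backing off.

{"name": "arm_command", "arguments": {"series": [15,0,0,0,0,30,0,0,0,0,45,0,0,0,0,45,0,0,-1.5,0,45,0,0,-3,0]}}

```text
clock: 5.82
eef_pos: [591.8, 107.3, 97.0]
tool_rot: [3.142, 0.003, 0.231]
force: [0.3, 0.0, -0.2]
width: 38.3
gripper_force: 0.0
```

{"name": "arm_command", "arguments": {"series": [60,-1,0,-3,0,60,-2,0,-6,0,60,-2,0,-8,0,60,-2,0,-10,0,60,-2,0,-10,0]}}

```text
clock: 6.23
eef_pos: [575.9, 103.4, 201.7]
tool_rot: [3.141, -0.008, 0.231]
force: [0.3, 0.9, -0.4]
width: 51.0
gripper_force: 0.0
```

```bash
python3 - <<'E'
from g import *
s=monitor.read_state(); print(s['clock'],s['eef_pos'],s['tool_rot'],s['width'],s['gripper_force'],s['force'])
p,d,m=grab('wrist'); np.savez('/tmp/w5',p=p,d=d,**m); save('w5',p[:330])
C=N@FC+2
hsv=cv2.cvtColor(p,cv2.COLOR_RGB2HSV); k=((hsv[...,0]<8)|(hsv[...,0]>172))&(hsv[...,1]>120)
n,l,st,ce=cv2.connectedComponentsWithStats(k.astype(np.uint8)); P=pts(m,d)
for i in range(1,n):
    if st[i,4]>150: h=(P[l==i]-FC)@np.array([UP,LAT,N]).T; print(st[i],np.percentile(h,[5,50,95],axis=0).round(1).tolist())
E
python3 -c "
from eye import *
eye('/tmp/w5.npz',(150,50,380,330),6,110)"
```

```text
6.2333 [575.85764899 103.41244803 201.68590278] [ 3.14140526 -0.00752904  0.23064804] 51.00435599978129 0.0 [ 0.33342683  0.88093805 -0.38738646]
[ 244   49   80   26 2028] [[85.6, 21.7, 1.8], [93.3, 44.3, 3.0], [100.2, 66.2, 4.2]]
[275  95  18  37 521] [[66.8, 39.2, 7.9], [70.6, 44.3, 26.5], [72.4, 48.4, 37.5]]
[ 269  144   27   73 1657] [[-31.0, 35.8, 14.3], [5.3, 45.0, 17.5], [30.8, 53.6, 18.5]]
[ 124  189   91   90 2296] [[-60.1, 114.7, -25.0], [-33.3, 124.9, 21.0], [-10.0, 153.0, 60.0]]
[511 337  33  29 538] [[-220.1, -251.4, 54.1], [-208.3, -236.3, 65.5], [-155.7, -194.1, 92.7]]
n bf [ 0.5   -0.     0.866] tilt 0.025855286275748915 R 46.6186637878418 eye bf [-173.6   -0.3   22.6] world [450.7042886   27.55773816  -4.12587869] [ 295  269   53   61 2476]
```

View pics/w5.png

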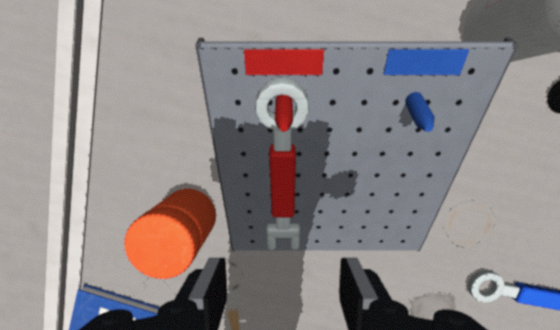

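Red hangs straight on the red peg, flush with the board (ring 282,105). Now over to the blue spanner.

{"name": "arm_command", "arguments": {"series": [60,-1.3,2.92,0,-7,60,-2.6,5.84,0,-14,60,-3.9,8.76,0,-21,60,-5.2,11.68,0,-28,60,-6.46,14.6,0,-35]}}

```text
clock: 6.7
eef_pos: [542.4, -55.2, 196.3]
tool_rot: [-3.139, 0.001, 0.848]
force: [-0.1, -1.2, -0.3]
width: 51.2
gripper_force: 0.0
```

{"name": "arm_command", "arguments": {"series": [60,-2.73,1.65,0,-7,60,-5.46,3.3,0,-14,60,-8.2,4.95,0,-21,60,-10.9,6.6,0,-28,60,-13.7,8.3,0,-35]}}

```text
clock: 7.12
eef_pos: [513.2, -212.4, 196.3]
tool_rot: [-3.139, -0.001, 1.459]
force: [0.4, -1.4, -0.2]
width: 50.9
gripper_force: 0.0
```

{"name": "arm_command", "arguments": {"series": [60,0,0,1,-5,60,0,0,2,-9,60,0,0,3,-9,60,0,0,3,-9,60,0,0,3,-9]}}

```text
clock: 7.53
eef_pos: [513.6, -210.6, 166.7]
tool_rot: [-3.139, -0.002, 1.609]
force: [0.4, -0.0, -0.7]
width: 51.2
gripper_force: 0.0
```

Run:
```python
from g import *
s=monitor.read_state(); print(s['clock'],s['eef_pos'],s['tool_rot'],s['qpos'],s['width'])
p,d,m=grab('wrist'); np.savez('/tmp/w6',p=p,d=d,**m); save('w6',p)
P=pts(m,d); hsv=cv2.cvtColor(p,cv2.COLOR_RGB2HSV)
k=(hsv[...,0]>105)&(hsv[...,0]<125)&(hsv[...,1]>130)&(hsv[...,2]>50)
n,l,st,ce=cv2.connectedComponentsWithStats(k.astype(np.uint8))
for i in range(1,n):
    if st[i,4]>150:
        q=P[l==i]; q=q[(q[:,2]>10)&(q[:,2]<25)]
        if len(q): print(st[i],np.median(q[:,2]),cv2.minAreaRect(q[:,:2].astype(np.float32)))
k=(P[...,2]>5)&(P[...,2]<25)&(d>0)&(hsv[...,1]<50)&(hsv[...,2]>110)
n,l,st,ce=cv2.connectedComponentsWithStats(k.astype(np.uint8))
for i in range(1,n):
    if st[i,4]>300: q=P[l==i]; print('steel',st[i],cv2.minEnclosingCircle(q[q[:,2]>9][:,:2].astype(np.float32)),np.median(q[:,2]))
print('bench',np.percentile(P[...,2],[20,40]))
```

```text
7.5333 [ 513.59090138 -210.64753219  166.67980346] [-3.13926284e+00 -1.55302153e-03  1.60873327e+00] [ 0.56110445  0.59480567 -0.33799846  1.84309999  0.27431373  0.75214125
  0.11257239] 51.24804901645928
[ 279  154   23   76 1629] 16.636683603576163 ((519.1121826171875, -209.72378540039062), (19.321977615356445, 68.81686401367188), 1.9796421527862549)
steel [ 55  46  32 119 705] ((332.015869140625, -144.34483337402344), 47.37873077392578) 14.645004084888292
steel [   0   70  181  223 3205] ((0.0, 0.0), 0.0) 5.577196647858904
steel [ 270   90   42   64 1251] ((516.6719360351562, -149.05294799804688), 26.08300018310547) 13.391209740090574
steel [ 227  231   72   66 1254] ((519.6734619140625, -274.7889404296875), 28.779085159301758) 12.195747659704544
steel [295 284  44  14 310] ((0.0, 0.0), 0.0) 5.452224511367071
steel [ 389  287  171   19 1107] ((0.0, 0.0), 0.0) 5.448304666461328
bench [-0.08770507  0.70585703]
```

View pics/w6.png

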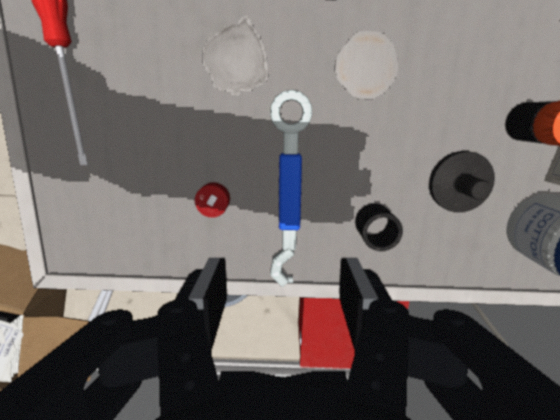

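Blue handle centre is at (519,-210), yaw 92° (wrist rows 154-230 at column 289). The specimen (212,199) and loupe (380,229) are both clear of the fingers.

{"name": "arm_command", "arguments": {"series": [50,0,0.3,3.9,0,50,0,0.55,7.8,0,50,0,0.55,11.5,0,50,0,0.55,14.5,0,50,0,0.55,15.5,0]}}

```text
clock: 8.0
eef_pos: [517.7, -209.9, 9.5]
tool_rot: [-3.136, -0.002, 1.61]
force: [0.2, 0.1, 0.1]
width: 42.6
gripper_force: 0.0
```

{"name": "arm_command", "arguments": {"series": [50,0,0,0.2,0,50,0,0,0.2,0,30,0,0,0.2,0,15,0,0,0.2,0,0,0,0,0.2,0]}}

```text
clock: 8.42
eef_pos: [521.0, -211.7, 13.4]
tool_rot: [3.138, 0.001, 1.609]
force: [-1.8, -0.5, 5.6]
width: 17.2
gripper_force: 58.5
```

{"name": "arm_command", "arguments": {"series": [0,0,0,0,0,0,0,0,0,0,0,0,0,0,0,0,0,0,0,0,0,0,0,0,0]}}

```text
clock: 8.83
eef_pos: [521.0, -211.7, 13.4]
tool_rot: [3.138, 0.001, 1.609]
force: [-1.3, 0.2, 5.4]
width: 17.1
gripper_force: 58.5
```

{"name": "arm_command", "arguments": {"series": [0,0,0,-0.8,0,0,0,0,-2,0,0,0,0,-4,0,0,0,0,-6,0,0,0,0,-6,0]}}

```text
clock: 9.25
eef_pos: [522.5, -212.2, 75.8]
tool_rot: [3.134, 0.003, 1.609]
force: [0.3, 0.5, -1.8]
width: 16.9
gripper_force: 58.8
```

{"name": "arm_command", "arguments": {"series": [0,0,0,0,0,0,0,0,0,0,0,0,0,0,0,0,0,0,0,0,0,0,0,0,0]}}

```text
clock: 9.67
eef_pos: [519.1, -211.0, 70.3]
tool_rot: [-3.14, -0.001, 1.61]
force: [0.0, 0.4, -2.8]
width: 16.9
gripper_force: 58.8
```

```bash
cat > held.py <<'E'
from g import *
def held(f,zmin):
    s=monitor.read_state(); print(s['clock'],s['eef_pos'],s['tool_rot'],s['width'],s['force'])
    p,d,m=grab('wrist'); np.savez('/tmp/'+f,p=p,d=d,**m)
    P=pts(m,d); hsv=cv2.cvtColor(p,cv2.COLOR_RGB2HSV); yaw=s['tool_rot'][2]
    X=np.array([np.cos(yaw),np.sin(yaw),0]); Y=np.array([np.sin(yaw),-np.cos(yaw),0]); T=s['eef_pos']
    L=np.stack([(P-T)@X,(P-T)@Y,P[...,2]-T[2]],-1)
    k=(hsv[...,0]>100)&(hsv[...,0]<128)&(hsv[...,1]>100)&(abs(L[...,1])<16)&(L[...,0]<60)&(P[...,2]>zmin); q=L[k]
    print('handle',len(q),q.mean(0),q.min(0),q.max(0))
    k=(hsv[...,1]<50)&(hsv[...,2]>100)&(P[...,2]>zmin)&(L[...,0]>30)&(L[...,0]<110)&(abs(L[...,1])<25)&(d>0); q=L[k]
    far=q[q[:,0]>q[:,0].max()-40]
    c=far.mean(0); nn=np.linalg.svd(far-c,full_matrices=False)[2][2]; nn*=np.sign(nn[2])
    for _ in range(5): r=(far-c)@nn; far=far[abs(r)<1.5]; c=far.mean(0); nn=np.linalg.svd(far-c,full_matrices=False)[2][2]; nn*=np.sign(nn[2])
    E1=np.cross([0,1,0],nn);E1/=np.linalg.norm(E1);E2=np.cross(nn,E1)
    (a,b),R=cv2.minEnclosingCircle(np.stack([(far-c)@E1,(far-c)@E2],-1).astype(np.float32))
    e=c+a*E1+b*E2-5*nn; ew=T+e[0]*X+e[1]*Y+[0,0,e[2]]
    print('ring n tool',nn.round(3),'tilt',np.degrees(np.arctan2(-nn[0],nn[2])),'R',R,'eye tool',e.round(1),'world',ew.round(1),'bf',bf(ew))
E
python3 -c "
from held import *
held('w7.npz',30)"
```

```text
9.6667 [ 519.14712883 -210.98276425   70.2611889 ] [-3.14020743e+00 -6.31710002e-04  1.60974237e+00] 16.906300715444406 [ 0.02335846  0.39312212 -2.80009837]
handle 6145 [ 5.89487303 -0.33887459  6.11059195] [-32.34449063 -15.83200647  -8.91927845] [36.81999735 15.99834558 96.08012131]
ring n tool [-0.01   0.003  1.   ] tilt 0.5957967688459292 R 20.294614791870117 eye tool [69.  -0.4 -5.1] world [ 516.1 -142.    65.2] bf [-117.3 -180.4   70.1]
```

The blue spanner is held flat but shallowly (TCP 5 mm above mid-thickness). I'll set it down and regrip deeper.

{"name": "arm_command", "arguments": {"series": [0,0,0,2,0,0,0,0,4,0,0,0,0,5.2,0,0,0,0,5.6,0,0,0,0,5.6,0]}}

```text
clock: 10.13
eef_pos: [518.9, -210.8, 14.2]
tool_rot: [-3.139, -0.001, 1.61]
force: [-0.1, -0.1, -1.9]
width: 16.5
gripper_force: 58.9
```

{"name": "arm_command", "arguments": {"series": [0,0,0,0,0,15,0,0,0,0,30,0,0,0,0,30,0,0,0.5,0,30,0,0,1.0,0]}}

```text
clock: 10.55
eef_pos: [520.4, -211.5, 5.4]
tool_rot: [3.14, 0.001, 1.609]
force: [0.4, 0.3, 0.3]
width: 25.7
gripper_force: 0.0
```

{"name": "arm_command", "arguments": {"series": [30,0,0,0,0,30,0,0,0,0,30,0,0,0,0,30,0,0,0,0,30,0,0,0,0]}}

```text
clock: 10.97
eef_pos: [519.8, -211.3, 5.1]
tool_rot: [3.141, 0.0, 1.61]
force: [-0.0, -0.4, 0.2]
width: 26.0
gripper_force: 0.0
```

```bash
python3 -c "
from h import *
s=monitor.read_state(); print(s['eef_pos'],s['width'],s['force'])"
```

```text
[ 519.75070385 -211.27307233    5.14021885] 25.95962605507621 [-0.00901793 -0.357243    0.22899274]
```

{"name": "arm_command", "arguments": {"series": [15,0,0,0,0,0,0,0,0,0,0,0,0,0,0,0,0,0,0,0,0,0,0,0,0]}}

```text
clock: 11.38
eef_pos: [520.0, -211.3, 5.4]
tool_rot: [3.141, 0.0, 1.61]
force: [-0.5, -0.5, 4.8]
width: 18.2
gripper_force: 59.5
```

{"name": "arm_command", "arguments": {"series": [0,0,0,-1,0,0,0,0,-3,0,0,0,0,-6,0,0,0,0,-9,0,0,0,0,-12,0]}}

```text
clock: 11.8
eef_pos: [518.8, -211.0, 126.1]
tool_rot: [-3.14, -0.001, 1.61]
force: [0.6, -0.9, -1.3]
width: 18.3
gripper_force: 58.8
```

{"name": "arm_command", "arguments": {"series": [0,0,0,-2,0,0,0,0,-4,0,0,0,0,-4,0,0,0,0,-4,0,0,0,0,-4,0]}}

```text
clock: 12.22
eef_pos: [518.6, -211.2, 164.1]
tool_rot: [-3.14, -0.0, 1.609]
force: [0.8, 0.1, -3.4]
width: 18.3
gripper_force: 58.9
```

```bash
python3 -c "
from held import *
held('w8.npz',90)"
```

```text
12.2167 [ 518.63064524 -211.17757558  164.13246132] [-3.13972583e+00 -4.89558991e-04  1.60944108e+00] 18.315857820310445 [ 0.7680568   0.06120638 -3.36107113]
handle 7029 [ 6.04410989 -0.3040057  15.32889516] [-32.43334496 -15.95176233  -1.44982565] [36.77939329 15.9794963  95.97254576]
ring n tool [-0.009  0.003  1.   ] tilt 0.5083467221653176 R 20.30135726928711 eye tool [68.8 -0.   3. ] world [ 516.  -142.4  167.1] bf [ -66.5 -180.7  158.6]
```

Good deep grip (TCP 3 mm below mid-plane). Carrying it to the board, where pressing the ring on the slope will tilt the spanner in the grip.

{"name": "arm_command", "arguments": {"series": [0,2.46,0.4,0,7,0,4.92,0.8,0,14,0,7.38,1.2,0,21,0,9.84,1.6,0,28,0,12.3,2.0,0,35]}}

```text
clock: 12.68
eef_pos: [533.8, -86.3, 163.4]
tool_rot: [-3.139, 0.001, 0.992]
force: [-0.1, 0.4, -2.0]
width: 18.2
gripper_force: 58.9
```

{"name": "arm_command", "arguments": {"series": [0,2.24,-1.08,0,7,0,4.48,-2.16,0,14,0,6.72,-3.24,0,21,0,8.96,-4.32,0,28,0,11.2,-5.4,0,35]}}

```text
clock: 13.1
eef_pos: [549.0, 37.0, 163.4]
tool_rot: [-3.141, 0.003, 0.382]
force: [-0.1, 0.1, -1.5]
width: 18.2
gripper_force: 58.9
```

{"name": "arm_command", "arguments": {"series": [0,0,0,0,5,0,0,0,0,9,0,0,0,0,9,0,0,0,0,9,0,0,0,0,9]}}

```text
clock: 13.52
eef_pos: [549.5, 35.5, 164.2]
tool_rot: [3.142, 0.002, 0.232]
force: [0.5, -0.3, -1.9]
width: 17.7
gripper_force: 59.0
```

```bash
python3 -c "
from held import *
held('w9.npz',135)
s=monitor.read_state(); print('tcp bf',bf(s['eef_pos']))"
```

```text
13.5167 [549.54544313  35.49760017 164.21106531] [3.14155791e+00 1.68534476e-03 2.32118704e-01] 17.699853165946262 [ 0.48123657 -0.33262407 -1.87073457]
handle 6871 [ 5.60287464  0.34808478 13.19580051] [-32.85432687 -15.99818011  -3.19666025] [36.67630836 15.94663689 95.70792909]
ring n tool [-0.007  0.003  1.   ] tilt 0.3912930043278353 R 20.324243545532227 eye tool [68.8  0.8  2.9] world [616.7  50.5 167.1] bf [ 56.5 -15.9  87.4]
tcp bf [ -4.3 -15.3 119.5]
```

{"name": "arm_command", "arguments": {"series": [0,0,0,2,0,0,0,0,4,0,0,0,0,5.8,0,0,0,0,6.7,0,0,0,0,6.7,0]}}

```text
clock: 13.98
eef_pos: [548.5, 35.3, 96.1]
tool_rot: [-3.141, 0.004, 0.231]
force: [-1.0, -0.1, -2.1]
width: 18.0
gripper_force: 59.0
```

{"name": "arm_command", "arguments": {"series": [0,0.25,0,0.43,0,0,0.5,0,0.87,0,0,0.8,0,1.39,0,0,1.05,0,1.82,0,0,1.25,0,2.17,0]}}

```text
clock: 14.4
eef_pos: [558.5, 37.5, 75.8]
tool_rot: [-3.141, 0.008, 0.23]
force: [-11.7, -2.3, 4.3]
width: 17.7
gripper_force: 60.1
```

```bash
python3 -c "
from held import *
held('w10.npz',60)
s=monitor.read_state(); print('tcp bf',bf(s['eef_pos']))"
```

```text
14.4 [558.50880236  37.4596187   75.83066987] [-3.14128778  0.00819255  0.23001324] 17.72473438520129 [-11.7313748   -2.31914808   4.3339114 ]
handle 6467 [ 7.05307969  0.32943602 12.73706241] [-32.87789098 -15.70037624   1.10026601] [37.63755057 15.82997948 95.0261773 ]
ring n tool [-0.447 -0.001  0.894] tilt 26.567730689096987 R 26.710205078125 eye tool [98.9 -0.1  9.5] world [654.8  60.1  85.3] bf [ 49.6 -15.3  -3. ]
tcp bf [-40.9 -15.3  37.7]
```

{"name": "arm_command", "arguments": {"series": [0,0.2,0,0.35,0,0,0.4,0,0.7,0,0,0.6,0,1.04,0,0,0.8,0,1.39,0,0,1.0,0,1.73,0]}}

```text
clock: 14.87
eef_pos: [568.7, 40.1, 58.5]
tool_rot: [-3.141, 0.007, 0.23]
force: [-7.1, -0.7, 2.2]
width: 18.3
gripper_force: 60.2
```

```bash
cat > tilt.py <<'E'
from g import *
def tilt(f):
    s=monitor.read_state(); print(s['clock'],s['eef_pos'],'bf',bf(s['eef_pos']),s['width'],s['force'].round(1))
    p,d,m=grab('wrist'); np.savez('/tmp/'+f,p=p,d=d,**m); P=pts(m,d); hsv=cv2.cvtColor(p,cv2.COLOR_RGB2HSV)
    yaw=s['tool_rot'][2]; X=np.array([np.cos(yaw),np.sin(yaw),0]); Y=np.array([np.sin(yaw),-np.cos(yaw),0]); T=s['eef_pos']
    L=np.stack([(P-T)@X,(P-T)@Y,P[...,2]-T[2]],-1)
    k=(hsv[...,0]>100)&(hsv[...,0]<128)&(hsv[...,1]>100)&(hsv[...,2]>40)&(abs(L[...,1])<6)&(abs(L[...,0])<45)&(L[...,2]<50); q=L[k]
    a=np.polyfit(q[:,0],q[:,2],1)
    for _ in range(6): r=q[:,2]-np.polyval(a,q[:,0]); q=q[abs(r)<1.5+abs(r).std()*.5]; a=np.polyfit(q[:,0],q[:,2],1)
    t=np.arctan(a[0]); x0=q[:,0].min(); x1=q[:,0].max(); h1=np.array([x1,q[:,1].mean(),np.polyval(a,x1)])
    ax=np.array([np.cos(t),0,np.sin(t)]); nn=np.array([-np.sin(t),0,np.cos(t)])
    e=h1+35*ax-8*nn; ew=T+e[0]*X+e[1]*Y+[0,0,e[2]]
    print('tilt',np.degrees(t).round(1),'x range',x0.round(1),x1.round(1),len(q),'eye~ tool',e.round(1),'bf',bf(ew))
E
python3 -c "
from tilt import *
tilt('w11.npz')"
```

```text
14.8667 [568.65850912  40.11664912  58.53992912] bf [-40.3 -15.   18. ] 18.27872748211928 [-7.1 -0.7  2.2]
tilt 20.8 x range -29.4 35.6 3134 eye~ tool [71.2 -0.  30. ] bf [ 36.4 -15.    8.4]
```

{"name": "arm_command", "arguments": {"series": [0,0.15,0,0.26,0,0,0.25,0,0.43,0,0,0.35,0,0.61,0,0,0.45,0,0.78,0,0,0.5,0,0.87,0]}}

```text
clock: 15.33
eef_pos: [573.1, 41.2, 50.4]
tool_rot: [-3.141, 0.008, 0.23]
force: [-10.8, -1.0, 11.6]
width: 18.2
gripper_force: 61.4
```

```bash
python3 -c "
from tilt import *
tilt('w12.npz')"
```

```text
15.3333 [573.13939664  41.19884594  50.44257033] bf [-40.4 -15.    8.7] 18.214505927236313 [-10.8  -1.   11.6]
tilt 27.8 x range -26.5 34.5 2751 eye~ tool [69.2  0.  39. ] bf [ 39.  -15.    7.9]
```

{"name": "arm_command", "arguments": {"series": [0,0.1,0,0.17,0,0,0.1,0,0.2,0,0,-0.5,0,-1,0,0,-1.5,0,-2.8,0,0,-2.5,0,-4.5,0]}}

```text
clock: 15.8
eef_pos: [553.0, 36.6, 96.1]
tool_rot: [3.142, -0.001, 0.231]
force: [-0.5, 0.2, -0.8]
width: 18.2
gripper_force: 60.0
```

{"name": "arm_command", "arguments": {"series": [0,0,0,0,0,0,0,0,0,0,0,0,0,0,0,0,0,0,0,0,0,0,0,0,0]}}

```text
clock: 16.22
eef_pos: [552.6, 36.6, 94.5]
tool_rot: [-3.141, 0.001, 0.231]
force: [-0.4, -0.6, -2.9]
width: 17.9
gripper_force: 60.0
```

```bash
python3 -c "
from tilt import *
tilt('w13.npz')
from eye import eye
eye('/tmp/w13.npz',(225,95,340,203),25,60)"
```

```text
16.2167 [552.62548095  36.59837406  94.52946396] bf [-36.5 -14.8  57.4] 17.92367796239583 [-0.4 -0.6 -2.9]
tilt 28.2 x range -26.8 34.3 2756 eye~ tool [68.9  0.  39.5] bf [ 42.8 -14.8  57.1]
n bf [0.003 0.    1.   ] tilt 29.82889491765543 R 22.750797271728516 eye bf [ 34.8 -15.3  57.2] world [612.9857773   50.29439948 130.08649515] [ 225   95  115  108 7178]
```

```bash
cat > ring.py <<'E'
from g import *
def ring(f,hz,lat0,xlo=0):
    z=np.load(f); p,d=z['p'],z['d']; m={k:z[k] for k in('mtx','R','t')}; B=(pts(m,d)-FC)@np.array([UP,LAT,N]).T
    hsv=cv2.cvtColor(p,cv2.COLOR_RGB2HSV)
    k=(hsv[...,1]<60)&(hsv[...,2]>60)&(abs(B[...,2]-hz-5)<3)&(abs(B[...,1]-lat0)<25)&(B[...,0]>xlo)&(d>0)
    n,l,st,ce=cv2.connectedComponentsWithStats(k.astype(np.uint8)); i=1+np.argmax(st[1:,4]); k=l==i
    q=B[k]; t=np.percentile(q[:,0],99.5); w=q[q[:,0]>t-34]
    cs,hi=cv2.findContours(k.astype(np.uint8),cv2.RETR_CCOMP,cv2.CHAIN_APPROX_NONE)
    H=[c for c,h in zip(cs,hi[0]) if h[3]>=0 and len(c)>30]
    print('far edge-18:',t-18,'lat',(w[:,1].min()+w[:,1].max())/2,'width',np.ptp(w[:,1]),'h',np.median(w[:,2])-5)
    for c in H:
        uv=c[:,0,:]; X=np.array([bf(plane(m,u,v,N,N@FC+hz+5)) for u,v in uv]); (a,b),(s1,s2),_=cv2.fitEllipse(X[:,:2].astype(np.float32)); print('hole',a,b,s1,s2)
E
python3 -c "
from ring import *
ring('/tmp/w2.npz',57.8,-47.5,20); ring('/tmp/w3.npz',56.1,43.2,20); ring('/tmp/w13.npz',57.2,-15,0)"
```

```text
far edge-18: 59.21319459575423 lat -47.7482573591309 width 35.47448554372235 h 57.71232143692446
hole 61.112579345703125 -47.97671127319336 18.180397033691406 19.274200439453125
far edge-18: 67.87464995451269 lat 43.488511904717186 width 35.56786404270772 h 56.079256842994
hole 69.6750259399414 43.31988525390625 18.096338272094727 19.269556045532227
far edge-18: 41.54481984768585 lat -15.11960845539957 width 35.34587406310609 h 57.121796919675575
hole 43.36143112182617 -14.958510398864746 18.64753532409668 19.28822135925293
```

{"name": "arm_command", "arguments": {"series": [0,0.5,0.7,-0.6,0,0,1.0,1.4,-1.25,0,0,1.6,2.3,-1.25,0,0,2.17,3.1,-1.25,0,0,2.17,3.1,-1.25,0]}}

```text
clock: 16.68
eef_pos: [583.5, 8.1, 108.2]
tool_rot: [3.139, -0.003, 0.227]
force: [-0.1, 0.3, -2.0]
width: 18.3
gripper_force: 60.0
```

{"name": "arm_command", "arguments": {"series": [0,0,0,0,0,0,0,0,0,0,0,0,0,0,0,0,0,0,0,0,0,0,0,0,0]}}

```text
clock: 17.1
eef_pos: [580.4, 11.7, 107.7]
tool_rot: [-3.141, 0.0, 0.231]
force: [-0.1, -0.2, -2.7]
width: 17.9
gripper_force: 60.0
```

```bash
python3 -c "
from tilt import *
tilt('w14.npz')
from ring import *
ring('/tmp/w14.npz',57.2,-46,30)
z=np.load('/tmp/w14.npz'); p,d=z['p'],z['d']; m={k:z[k] for k in('mtx','R','t')}; B=(pts(m,d)-FC)@np.array([UP,LAT,N]).T
hsv=cv2.cvtColor(p,cv2.COLOR_RGB2HSV); k=(hsv[...,0]>100)&(hsv[...,0]<128)&(hsv[...,1]>100); k[205:]=0
n,l,st,ce=cv2.connectedComponentsWithStats(k.astype(np.uint8))
for i in range(1,n):
    if st[i,4]>50: print(st[i],np.percentile(B[l==i],[5,50,95],axis=0).round(1).tolist())
"
```

```text
17.1 [580.3960243  11.6502852 107.7261594] bf [-11.5 -45.4  58.2] 17.93299564115653 [-0.1 -0.2 -2.7]
tilt 28.2 x range -26.3 34.7 2784 eye~ tool [69.4 -0.  39.7] bf [ 68.4 -45.4  57.8]
far edge-18: 66.7264029158697 lat -45.68977478292345 width 35.33236794352998 h 57.893688001721955
hole 68.23896789550781 -45.590721130371094 18.306640625 19.27387809753418
[269  34  30  26 597] [[69.7, -50.7, 3.1], [71.9, -46.2, 13.5], [72.6, -41.4, 22.4]]
```

{"name": "arm_command", "arguments": {"series": [0,0.45,0.04,0.78,0,0,0.95,0.04,1.65,0,0,1.45,0.04,2.51,0,0,1.9,0.04,3.29,0,0,2.35,0.04,4.07,0]}}

```text
clock: 17.57
eef_pos: [604.0, 16.4, 65.7]
tool_rot: [-3.141, 0.001, 0.231]
force: [0.8, -0.4, -1.7]
width: 18.1
gripper_force: 60.0
```

{"name": "arm_command", "arguments": {"series": [0,0.1,0,0.17,0,0,0.15,0,0.3,0,0,0.05,0,0.35,0,0,0.0,0,0.38,0,0,0.0,0,0.38,0]}}

```text
clock: 17.98
eef_pos: [604.6, 16.5, 64.0]
tool_rot: [3.142, -0.002, 0.231]
force: [-0.4, 0.3, 3.4]
width: 18.0
gripper_force: 60.8
```

```bash
python3 -c "
from tilt import *
tilt('w15.npz')
from ring import *
for h in (8,11): ring('/tmp/w15.npz',h,-46,30)"
```

```text
17.9833 [604.64331599  16.53539077  64.006491  ] bf [-11.9 -46.2   7.9] 18.045260140993765 [-0.4  0.3  3.4]
tilt 29.1 x range -25.8 34.0 2711 eye~ tool [68.4  0.  40.5] bf [ 67.6 -46.2   8.8]
far edge-18: 66.37679018931271 lat -46.25889455328491 width 35.916514309363336 h 8.816279933721392
far edge-18: 65.9344979743538 lat -46.302483705762626 width 34.84569171108258 h 8.977519830965983
```

{"name": "arm_command", "arguments": {"series": [15,0,0,0,0,30,0,0,0,0,45,0,0,0,0,45,0,0,-1.5,0,45,0,0,-3,0]}}

```text
clock: 18.45
eef_pos: [602.2, 15.8, 92.2]
tool_rot: [-3.141, 0.004, 0.23]
force: [0.4, -0.1, -0.6]
width: 38.5
gripper_force: 0.0
```

{"name": "arm_command", "arguments": {"series": [60,-1,0,-3,0,60,-2,0,-6,0,60,-2,0,-9,0,60,-2,0,-11,0,60,-2,0,-11,0]}}

```text
clock: 18.87
eef_pos: [586.7, 11.2, 207.6]
tool_rot: [3.14, -0.007, 0.23]
force: [-0.2, 0.1, -0.3]
width: 51.1
gripper_force: 0.0
```

{"name": "arm_command", "arguments": {"series": [60,0,0,0,0,60,0,0,0,0,60,0,0,0,0,60,0,0,0,0,60,0,0,0,0]}}

```text
clock: 19.28
eef_pos: [583.6, 11.6, 202.2]
tool_rot: [-3.141, 0.002, 0.231]
force: [0.3, 0.2, 1.0]
width: 51.3
gripper_force: 0.0
```

```bash
cat > fin.py <<'E'
from g import *
p,d,m=grab('wrist'); np.savez('/tmp/fin',p=p,d=d,**m); save('fin',p); B=(pts(m,d)-FC)@np.array([UP,LAT,N]).T
hsv=cv2.cvtColor(p,cv2.COLOR_RGB2HSV); H,S=hsv[...,0],hsv[...,1]
for nm,k in(('red',((H<8)|(H>172))&(S>120)),('blue',(H>100)&(H<128)&(S>100))):
    k=k&(abs(abs(B[...,1])-45)<18)&(abs(B[...,0])<50)&(B[...,2]>12)&(B[...,2]<24); q=B[k]; a=np.polyfit(q[:,0],q[:,1],1); b=np.polyfit(q[:,0],q[:,2],1)
    print(nm,np.percentile(q,[1,50,99],axis=0).round(1).tolist(),'lateral slope deg',np.degrees(np.arctan(a[0])),'h slope deg',np.degrees(np.arctan(b[0])))
q=B[(S<60)&(abs(B[...,1])<20)&(abs(B[...,0])<70)]; print('board h',np.median(q[:,2]))
E
python3 fin.py; python3 -c "
from ring import *
ring('/tmp/fin.npz',7,-46,30);ring('/tmp/fin.npz',7,44,30)"
```

```text
red [[-35.1, 34.6, 12.4], [3.6, 43.0, 17.5], [31.5, 53.5, 18.9]] lateral slope deg 0.7190396467183086 h slope deg -0.5268965701981894
blue [[-36.6, -56.3, 13.5], [2.7, -46.2, 17.5], [30.3, -36.6, 19.0]] lateral slope deg 0.4507504153101664 h slope deg -0.702270732398375
board h 2.1500633712107495
far edge-18: 64.89107117355611 lat -46.15818836403783 width 34.44719925647124 h 9.224523530634231
hole 62.859954833984375 -46.20386505126953 18.904769897460938 26.492387771606445
far edge-18: 66.35922744942454 lat 44.85198233528296 width 35.26344633173372 h 9.113464250052811
```

View pics/fin.png

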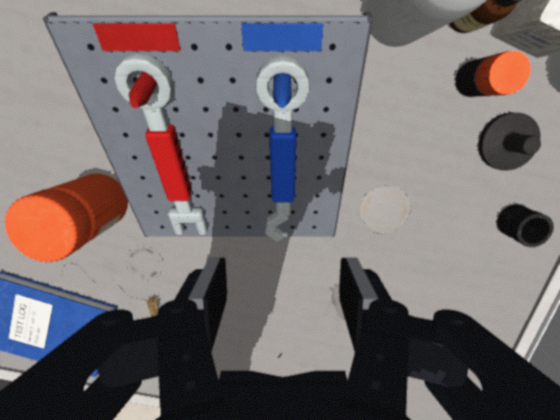

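Both spanners hang straight (within 1°) and flush with the board on pegs of their own colour (rings at 143,80 and 283,85). The jar and loupe are in place. Handing in.

```bash
python3 -c "
from h import *
print(workorder.finish_job())"
```

```text
the job is handed in; nothing more can be done
None
```

Both spanners hang by their rings on the pegs of their own colour, flush with the board and within 1° of straight down; the job was handed in after about 19 s of the 61 s allowed, with the jar and loupe in place and the specimen clear of every move but out of frame in the final picture.

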